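Close the tilted mixing jar and select the green program

ROBOT

A 7-joint arm with a two-finger parallel gripper is mounted at the origin on a cart in front of the work surface, level with it; the furniture and walls round the work are solid. World frame = base frame: x ahead of the robot, y to its left, z up, the work surface at z = 0. Lengths are in m, angles in rad, forces in N, time in s.
With the tool pointing down it reaches from about 0.425 to 0.875 m from the base axis. Payload 4.7 kg.
Tool frame: the origin (TCP) lies between the finger pads; the fingertips stand 19 mm ahead of it and the grasp point (between the pads) is the TCP (ctrl.tip_extent is the distance from the TCP to the fingertips, in m); z points along the fingers, y is the line along which they close (so a half turn about z gives the same grasp; the last joint's range is limited). The gripper opens to 87 mm and grips with 3 to 60 N. Pads are 19 mm wide; open, the fingers measure 117 mm over their backs; the gripper's body (75 mm by 190 mm) begins 51 mm behind the grasp point.
Start: joints at [-1.104, 0.321, -0.07, 1.45, 0.023, 1.371, -0.057], TCP at [0.284, 0.585, 0.242] pointing down, gripper open.
Joint ranges: [-2.86, 2.86], [-0.3, 2.09], [-1.38, 1.24], [0.06, 2.45], [-1.56, 4.7], [0.09, 2.05], [-2.69, 2.69]. Speed limits (rad/s): [2.57, 2.57, 3.14, 3.14, 3.14, 3.14, 3.14].

INTERFACE

Orientations are given as a rotation vector (axis times angle).
In Python, from bench import ctrl gives the robot as it stands.
- The arm moves only by the shell command python3 -m crank 'ROWS' [OPENING] [FORCE]. ROWS is JSON, a list of rows, each an object of numbers: "tx", "ty", "tz": the shift along the tool's x, y, z in mm; "turn": the turn about the tool's z in units of 5 degrees (1.0 is 5 degrees). In form: [{"tx": .., "ty": .., "tz": .., "turn": ..}, ...]. A call has 1 to 5 rows; each row is the pose to reach, as a shift and turn from the pose commanded when the call began, along the tool's axes at that moment; what a row does not reach only later rows make up. A row lasts 1/8 s, in which the tool goes at most 62.5 mm and 10.7 degrees, less where a joint would pass 70% of its speed; a pose out of reach is approached as far as the arm can. A call with a gripper value outside its range is refused whole. OPENING is the finger opening in mm, from 0 to 87, set as the call begins (- or left out, the last holds). The fingers move at their own pace and stop on an object; FORCE is the grip in N (left out, the last holds). Time passes only in rows, so rows that repeat a pose let the fingers close. It gives the time, the measured TCP pose, the force, the opening and the grip force at its end, in the units of the state.
- ctrl.get_state(): the state, without advancing time (a new reading comes with each control period).
- ctrl.get_image(name): name is "side" or "top"; returns (picture, depth): 384x512x3 uint8, red, green, blue; 384x512 float32, m along the optical axis (not along the pixel's ray), 0 where there is no reading.
- ctrl.camera_model(name): a dict with "intrinsics" (3x3 intrinsics, pixels), "dist_coeffs" ([k1, k2, p1, p2, k3] as OpenCV has them; the pictures are not rectified), "origin" and "orientation" of the camera in the world. Camera axes: x right, y down, z forward; pixel columns grow to the right and rows downward; lengths in m; the calibration is good to about 2 mm. A picture is of the moment at which its call begins. camera_model takes no time and is no camera call.
- ctrl.close_job(): hands the job in; it is judged then, once.
Trained networks look in the newest picture that a camera, given by its name, has taken for a name from the list of things; names that differ only in an ending like _2 or _b are one class to them, and where a whole thing is asked for, a point or a joint stands for the part that bears it (a point fixed in the world has none). Each returns a list of dicts, best first, with "confidence" (0 to 1); they miss things now and then, are a little off and sometimes report something else, mostly with a low value. They report only what shows in the picture. A call takes as long as a camera call. They do not tell look-alikes from the thing itself.
- ctrl.recognise(camera, query): "xyz" ([x, y, z] in m, in world coordinates, good to about 4 mm: the middle of the surface that is visible of it).
- ctrl.mark_of(camera, query): "xyz" ([x, y, z] in m, in world coordinates, good to about 4 mm: a listed point, or the origin of a listed thing).
The state is a dict: "time": time; "joint_positions": joint angles; "qd": joint speeds; "joint_torque": joint torques, N m; "position": TCP position; "tool_rot": TCP orientation; "ft_force": force on the tool from outside, world axes, zero at the start; "torque": the same for the moment, N m; "grip_width": opening from 0.0 (shut) to 1.0 (fully open); "grip_force": force on a finger pad.
Only numpy, scipy, OpenCV 4.12 (cv2) and the standard library are available. Lean on these libraries where they do the work, as an engineer would, in place of code of your own. Each camera call takes 0.05 s, during which the arm holds its last target. There are 200 camera calls.

TASK

Screw the red cap of the jar in the tilted mixer fully home (clockwise, to its stop, so that the black line on the cap meets the black tab on the jar's collar). Then turn the black selector on the control box from off to the green mark and let it rest there. Leave the dial at off until the cap is closed, and do not disturb the bottle, tape roll and cup standing near by.

Things in the scene. Friction and masses are not known exactly. Their poses are not given: they have to be found in the camera images.
- mixer: White jar mixer, fixed to the worktop: housing 190 x 150 x 50 mm (x, y, z) with a sloping cradle that holds a white jar, the jar's axis tilted 30 degrees from vertical so that its cap leans toward the mixer's front (-x of the mixer). Origin: centre of the underside.
- jar_cap_centre (a point): Centre of the top face of the jar's red ribbed cap; does not turn with the cap. z axis: the jar's axis, pointing out of the cap, 30 degrees from vertical; x axis: away from the collar's tab. The cap is a round cylinder 56 mm in diameter, 28 mm high below this point; a collar 66 mm in diameter lies 30 mm below, the jar's 80 mm body begins 42 mm below.
- cap_mark (a point): Outer end of the black line on the cap, at the rim of its top face, 28 mm from the axis. Turns with the cap.
- collar_tab (a point): Black tab on the jar's collar, 38 mm from the jar's axis and 33.5 mm down from the cap's top face. The cap is home when the cap's black line stands over it.
- cap (a joint): Turn of the cap about the jar's axis (rad): 0 fully screwed home against the stop, growing counter-clockwise as seen from outside the cap, to 2.6. The cap is captive: it turns but does not come off or move along its axis. It turns stiffly (about 0.12 N m).
- control_box: White control box 135 x 135 mm, top face 56 mm high, fixed to the worktop, with the selector in the middle of its top. Origin: centre of the underside.
- dial_grip (a point): Centre of the top of the selector's black bar grip, on its vertical axis, 95 mm above the worktop. The bar is 58 mm long, 16 mm wide and 30 mm high over a round skirt 60 mm in diameter and 10 mm high. x axis: along the bar toward the white pointer; z up. Turns with the selector.
- dial_pointer (a point): Tip of the selector's white pointer, 40 mm from the axis. Turns with the selector.
- dial (a joint): Turn of the selector (rad): 0 off (white-and-black ring), growing clockwise seen from above, with click positions at 0, 0.5, 1.0 and 1.5; the three coloured marks stand at the last three, in any order.
- tag_green: Green round mark, 12 mm in diameter and 4 mm high, on top of the control box, 46 mm from the selector's axis: the program to select.
- tag_yellow: Yellow round mark, same size: another program.
- tag_blue: Blue round mark, same size: another program.
- white_bottle: Bystander: small white bottle with a blue cap, 49 mm in diameter, 85 mm high, loose. Origin: centre of its underside.
- tape: Bystander: roll of cream tape lying flat, 66 mm in diameter, 19 mm high, loose. Origin: centre of its underside.
- cup: Bystander: small white cup with a light blue rim, 38 mm in diameter, 36 mm high, loose. Origin: centre of its underside.
Things that resemble listed ones, but are neither listed nor needed, are in the scene too. What is shaped like the control_box but purple is not meant.

How it is judged:
On the way, in this order (a step that is already met when the one before it is completed fails the run):
1. the cap is screwed home while the selector is still at off (value of joint cap below 0.08 rad and value of joint dial below 0.2 rad), for 0.2 s.
2. the selector points at the green mark, with the cap home (value of joint cap below 0.08 rad and horizontal distance between dial_pointer and tag_green below 0.0095 m), for 0.2 s.
At the end, for the whole second after the job is handed in: The cap is within 0.08 rad of its stop; the selector rests with its pointer tip within 9.5 mm (horizontally) of the centre of the green mark (6 mm when exactly in its click position), at most about 0.17 rad off (all of step 2 and velocity of joint dial between -0.05 and 0.05 rad/s); the robot touches nothing.
It fails at once if a bystander (bottle, tape roll, cup) is moved more than 20 mm or tipped over (distance of any of white_bottle, tape, cup from where it was at the start of the episode above 0.02 m or angle between any of white_bottle, tape, cup's own z axis and vertical above 0.5 rad).
It also fails if it takes over 59 s, if anything falls off the work surface, if the arm or the gripper's body presses on something with over 40 N, if the wrist force passes 120 N, or if a joint passes its speed limit or range.

## Working session

There is one attempt and no reset: what is moved stays moved. The work goes in short steps, Python scripts to look and compute and a shell command to move; the robot and the scene stay as the last step left them, time stands still between calls to the robot, and variables do not carry over. Pictures are saved under pics/ and viewed, at most 10 in all, crops included, and the job is handed in when it is done.

```bash
mkdir -p pics; ls; cat > h.py <<'E'
import numpy as np, cv2
from scipy.spatial.transform import Rotation as R
from bench import ctrl
E
python3 - <<'E'
from h import *
s=ctrl.get_state(); print({k:np.round(v,3) for k,v in s.items()})
for n in ("side","top"):
    im,d=ctrl.get_image(n); cv2.imwrite(f"pics/{n}0.png",im[:,:,::-1]); np.save(n+"_d.npy",d)
    m=ctrl.camera_model(n); print(n,m)
    for q in ["jar_cap_centre","cap_mark","collar_tab","dial_grip","dial_pointer","tag_green","tag_yellow","tag_blue","control_box","mixer","white_bottle","tape","cup"]:
        print(q,[(np.round(r["xyz"],3).tolist(),round(r["confidence"],2)) for r in ctrl.mark_of(n,q)])
E
```

```text
pics
{'time': np.float64(0.0), 'joint_positions': array([-1.104,  0.322, -0.07 ,  1.452,  0.023,  1.371, -0.057]), 'qd': array([-0.   ,  0.   , -0.   , -0.001,  0.   , -0.001, -0.   ]), 'joint_torque': array([-1.0000e-03, -4.9128e+01, -4.0400e-01, -3.1253e+01, -6.4000e-02,
        4.4000e-02,  0.0000e+00]), 'position': array([0.284, 0.584, 0.24 ]), 'tool_rot': array([-7.050e-01, -3.061e+00,  3.000e-03]), 'ft_force': array([-0.202, -0.088,  0.453]), 'torque': array([-0.051,  0.023, -0.036]), 'grip_force': np.float64(0.0), 'grip_width': np.float64(1.001)}
side {'intrinsics': array([[490.09335963,   0.        , 248.70589144],
       [  0.        , 490.09335963, 188.60121652],
       [  0.        ,   0.        ,   1.        ]]), 'dist_coeffs': array([0.02069764, 0.        , 0.        , 0.        , 0.        ]), 'origin': array([ 0.49368324, -1.05790857,  1.0398817 ]), 'orientation': array([-2.17742142,  0.07716332, -0.00752793])}
jar_cap_centre [([0.616, -0.102, 0.2], 0.56)]
cap_mark [([0.613, -0.135, 0.198], 0.69)]
collar_tab [([0.597, -0.106, 0.153], 0.73)]
dial_grip [([0.605, 0.198, 0
[... 713 characters left out ...]
 'origin': array([0.31700499, 0.2177769 , 1.5994476 ]), 'orientation': array([-2.10416917,  2.16555039, -0.1566198 ])}
jar_cap_centre [([0.614, -0.109, 0.197], 0.61)]
cap_mark [([0.614, -0.137, 0.199], 0.7)]
collar_tab [([0.598, -0.106, 0.15], 0.76)]
dial_grip [([0.472, 0.668, 0.094], 0.79), ([0.612, -0.134, 0.2], 0.49), ([0.603, 0.199, 0.092], 0.47)]
dial_pointer [([0.507, 0.691, 0.058], 0.76), ([0.642, 0.212, 0.06], 0.65)]
tag_green []
tag_yellow []
tag_blue []
control_box [([0.469, 0.668, 0.001], 0.88), ([0.605, 0.195, -0.001], 0.72)]
mixer [([0.637, -0.105, 0.001], 0.71)]
white_bottle [([0.392, 0.015, 0.005], 0.63)]
tape [([0.369, 0.215, 0.0], 0.46)]
cup [([0.388, -0.177, -0.004], 0.52)]
```

View pics/side0.png

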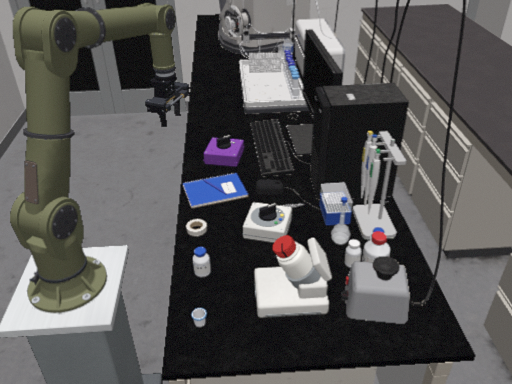

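View pics/top0.png

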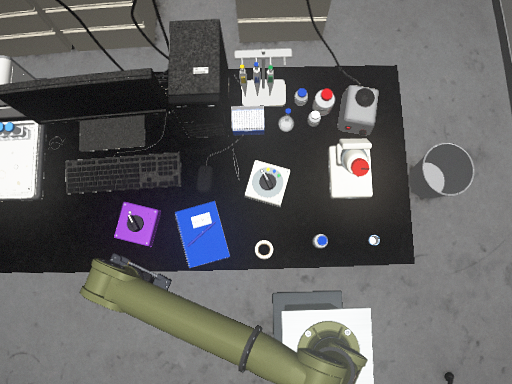

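Side view: white control box with black selector at (268,218); purple look-alike at (224,150); mixer's red cap at (284,246). Other red caps: bottle at (378,240) side / (325,95) top. Chosen: cap on the tilted mixer (top 360,167) and the white box (top 268,183). Checking in one close crop.

```bash
python3 - <<'E'
from h import *
t=cv2.imread("pics/top0.png"); s=cv2.imread("pics/side0.png")
f=lambda im,x,y,w:cv2.resize(im[y-w:y+w,x-w:x+w],(400,400),interpolation=cv2.INTER_CUBIC)
a=np.hstack([f(t,268,183,28),f(s,268,220,28)]);
cv2.imwrite("pics/c1.png",a)
cv2.imwrite("pics/c2.png",np.hstack([f(t,354,167,28),f(s,292,262,40)]))
E
```

```text
(no output)
```

View pics/c1.png

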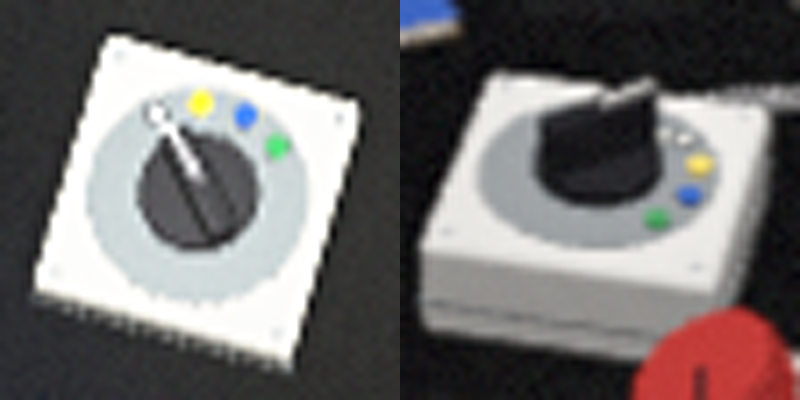

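View pics/c2.png

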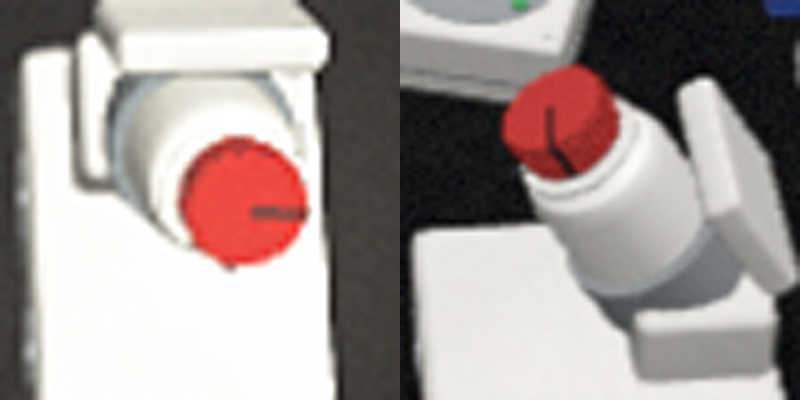

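Crops: the white box's pointer is at the white/off mark (155,110); going clockwise come yellow (200,103), blue (245,115), green (277,147), so green is the 1.5 rad click. The cap's line points toward -y (300,213) and the tab is at the front/low side (230,268), so the cap is about 1.6 rad open. Next I'll refine the cap axis with depth.

```bash
cat >> h.py <<'E'
def cloud(n,im,d):
    m=ctrl.camera_model(n); h,w=d.shape
    u,v=np.meshgrid(np.arange(w),np.arange(h))
    p=cv2.undistortPoints(np.stack([u,v],-1).reshape(-1,1,2).astype(float),m["intrinsics"],m["dist_coeffs"])[:,0]
    P=np.c_[p,np.ones(len(p))]*d.reshape(-1,1)
    W=(R.from_rotvec(m["orientation"]).apply(P)+m["origin"]).reshape(h,w,3); W[d<=0]=np.nan; return W
E
python3 - <<'E'
from h import *
for n in ("side","top"):
    im=cv2.imread(f"pics/{n}0.png"); d=np.load(n+"_d.npy"); W=cloud(n,im,d)
    hsv=cv2.cvtColor(im,cv2.COLOR_BGR2HSV).astype(int); x,y,z=W[...,0],W[...,1],W[...,2]
    near=(abs(x-.615)<.06)&(abs(y+.105)<.06)&(z>.13)
    red=near&((hsv[...,0]<10)|(hsv[...,0]>170))&(hsv[...,1]>120)
    P=W[red]; best=None; rng=np.random.default_rng(0)
    for _ in range(500):   # RANSAC for top face
        a=P[rng.choice(len(P),3,False)]; nn=np.cross(a[1]-a[0],a[2]-a[0]); nn/=np.linalg.norm(nn)+1e-12; nn*=np.sign(nn[2])
        if nn[2]<.75 or nn[2]>.95: continue
        k=abs((P-a[0])@nn)<.0025
        if best is None or k.sum()>best.sum(): best=k
    Q=P[best]; c=Q.mean(0); nn=np.linalg.svd(Q-c)[2][2]; nn*=np.sign(nn[2])
    print(n,len(P),len(Q),"c",c.round(4),"n",nn.round(3),"az",np.degrees(np.arctan2(nn[1],nn[0])).round(1),"tilt",np.degrees(np.arccos(nn[2])).round(1), "ext",Q.min(0).round(3),Q.max(0).round(3))
    b=(x>.5)&(x<.8)&(y>-.25)&(y<.05)&(z>.12)
    g=b&(x>.66); print(" highest behind",np.nanmax(z[g]).round(3), "x,y range z>.17:",[ (W[...,i][b&(z>.17)].min().round(3),W[...,i][b&(z>.17)].max().round(3)) for i in (0,1)])
    # tags
    for nm,lo,hi in (("g",50,85),("b",98,125),("y",20,35)):
        k=(abs(x-.605)<.07)&(abs(y-.196)<.07)&(hsv[...,0]>=lo)&(hsv[...,0]<=hi)&(hsv[...,1]>110)&(z>.045)
        if k.any():
            t=W[k].mean(0); print(nm,k.sum(),t.round(4),np.degrees(np.arctan2(t[1]-.197,t[0]-.605)).round(1))
    # box top plate
    k=(abs(x-.605)<.11)&(abs(y-.196)<.11)&(z>.048)&(z<.064)
    r=cv2.minAreaRect((W[k][:,:2]*1000).astype(np.float32)); print("box",np.round(r[0],1),np.round(r[1],1),r[2])
    k=(abs(x-.605)<.05)&(abs(y-.196)<.05)&(z>.082)
    r=cv2.minAreaRect((W[k][:,:2]*1000).astype(np.float32)); print("bar",np.round(r[0],1),np.round(r[1],1),r[2],np.nanmedian(z[k]))
    k=(abs(x-.64)<.14)&(abs(y+.106)<.12)&(z>.043)&(z<.055)
    r=cv2.minAreaRect((W[k][:,:2]*1000).astype(np.float32)); print("mixer",np.round(r[0],1),np.round(r[1],1),r[2])
E
```

```text
side 376 202 c [ 0.6141 -0.1085  0.2012] n [-0.502 -0.002  0.865] az -179.7 tilt 30.1 ext [ 0.592 -0.138  0.187] [ 0.637 -0.081  0.216]
 highest behind 0.184 x,y range z>.17: [(np.float64(0.592), np.float64(0.708)), (np.float64(-0.159), np.float64(-0.061))]
g 4 [0.6265 0.1517 0.0609] -64.6
b 7 [0.6429 0.1695 0.061 ] -35.9
y 4 [0.6504 0.193  0.0594] -5.0
box [604.2 194.4] [146.  134.7] 72.43131256103516
bar [603.3 192.8] [57.8 21. ] 25.828222274780273 0.09278245342445046
mixer [ 661.6 -108.9] [156.6 236.4] 89.86312103271484
top 238 134 c [ 0.6159 -0.1042  0.2025] n [-0.522 -0.005  0.853] az -179.5 tilt 31.5 ext [ 0.593 -0.133  0.189] [ 0.636 -0.079  0.217]
 highest behind 0.186 x,y range z>.17: [(np.float64(0.589), np.float64(0.709)), (np.float64(-0.156), np.float64(-0.057))]
g 5 [0.6252 0.1542 0.0624] -64.7
b 8 [0.6419 0.1696 0.0595] -36.6
y 7 [0.6495 0.1913 0.0591] -7.3
box [605.2 194. ] [134.6 135.5] 72.3423080444336
bar [603.8 194.3] [57.3 15.7] 23.859817504882812 0.09564554867013475
mixer [ 660.3 -106.6] [237.1 148.7] 0.22277602553367615
```

```bash
cat >> h.py <<'E'
def plan(p,jaw):
    s=ctrl.get_state(); r=R.from_rotvec(s["tool_rot"]); M=r.as_matrix()
    j=np.degrees(np.arctan2(M[1,1],M[0,1])); dt=(j-jaw+90)%180-90
    print("t",round(s["time"],2),"pos",s["position"].round(4),"jaw",j.round(1),"z",M[:,2].round(3),"F",s["ft_force"].round(1),"M",s["torque"].round(2),"w",round(s["grip_width"]*87,1),round(s["grip_force"],1),"q7",s["joint_positions"][6].round(2))
    print("-> shift mm",(r.inv().apply(np.array(p)-s["position"])*1000).round(1),"turn",round(dt/5,2))
E
python3 - <<'E'
from h import *
plan([.620,-.106,.29],115)
E
```

```text
t 1.4 pos [0.2844 0.5845 0.2416] jaw 64.1 z [ 0.  0. -1.] F [ 0.3 -0.9 -0.1] M [ 0.05 -0.    0.08] w 86.8 0.0 q7 -0.06
-> shift mm [-603.8 -474.1  -48.4] turn -10.19
```

```bash
python3 -m crank '[{"tx":-47,"ty":-37,"tz":-20},{"tx":-94,"ty":-74,"tz":-40},{"tx":-141,"ty":-111,"tz":-50},{"tx":-188,"ty":-148,"tz":-50},{"tx":-235,"ty":-185,"tz":-50}]' 87 30
python3 -m crank '[{"tx":-47,"ty":-37},{"tx":-94,"ty":-74},{"tx":-141,"ty":-111},{"tx":-188,"ty":-148},{"tx":-235,"ty":-185}]'
python3 -c "
from h import *
plan([.620,-.106,.29],115)"
```

```text
t 1.4 pos [0.2844 0.5845 0.2416] jaw 64.1 z [ 0.  0. -1.] F [ 0.3 -0.9 -0.1] M [ 0.05 -0.    0.08] w 86.8 0.0 q7 -0.06
-> shift mm [-603.8 -474.1  -48.4] turn -10.19$[0]: bad value
$[0]: bad value
```

```bash
python3 -m crank '[{"tx":-47,"ty":-37,"tz":-20,"turn":0},{"tx":-94,"ty":-74,"tz":-40,"turn":0},{"tx":-141,"ty":-111,"tz":-50,"turn":0},{"tx":-188,"ty":-148,"tz":-50,"turn":0},{"tx":-235,"ty":-185,"tz":-50,"turn":0}]' 87 30
```

```text
time: 2.02
position: [0.4155, 0.3135, 0.2921]
tool_rot: [0.705, 3.061, 0.002]
ft_force: [0.1, -0.6, 0.2]
grip_width: 1.002
grip_force: 0.0
```

```bash
python3 -m crank '[{"tx":-47,"ty":-37,"tz":0,"turn":0},{"tx":-94,"ty":-74,"tz":0,"turn":0},{"tx":-141,"ty":-111,"tz":0,"turn":0},{"tx":-188,"ty":-148,"tz":0,"turn":0},{"tx":-235,"ty":-185,"tz":0,"turn":0}]'
python3 -c "
from h import *
plan([.620,-.106,.29],115)"
```

```text
time: 2.65
position: [0.5458, 0.0445, 0.292]
tool_rot: [0.704, 3.061, 0.001]
ft_force: [1.0, 0.9, -0.7]
grip_width: 1.0
grip_force: 0.0
t 2.65 pos [0.5458 0.0445 0.292 ] jaw 64.1 z [ 0.001  0.001 -1.   ] F [ 1.   0.9 -0.7] M [0.05 0.03 0.04] w 87.0 0.0 q7 1.02
-> shift mm [-132.5 -102.9    2. ] turn -10.18
```

```bash
python3 -m crank '[{"tx":-47,"ty":-37,"tz":0,"turn":-2},{"tx":-94,"ty":-74,"tz":0,"turn":-4},{"tx":-133,"ty":-103,"tz":0,"turn":-6},{"tx":-133,"ty":-103,"tz":0,"turn":-8},{"tx":-133,"ty":-103,"tz":0,"turn":-10.2}]'
python3 - <<'E'
from h import *
for n in ("side","top"):
    im,d=ctrl.get_image(n)
    for q in ("jar_cap_centre","cap_mark","collar_tab"): print(n,q,[(np.round(r["xyz"],3).tolist(),round(r["confidence"],2)) for r in ctrl.mark_of(n,q)])
    if n=="side": cv2.imwrite("pics/c3.png",cv2.resize(im[160:320,190:400,::-1],None,fx=3.5,fy=3.5,interpolation=cv2.INTER_CUBIC))
plan([.620,-.106,.201],115)
E
```

```text
time: 3.28
position: [0.6198, -0.106, 0.2912]
tool_rot: [0.67, -3.069, 0.001]
ft_force: [0.4, 1.1, -0.2]
grip_width: 0.999
grip_force: 0.0
side jar_cap_centre [([0.617, -0.1, 0.199], 0.96)]
side cap_mark [([0.61, -0.136, 0.195], 0.61)]
side collar_tab [([0.596, -0.104, 0.152], 0.93)]
top jar_cap_centre [([0.612, -0.108, 0.196], 0.62)]
top cap_mark []
top collar_tab [([0.6, -0.106, 0.151], 0.75)]
t 3.67 pos [ 0.6197 -0.1043  0.2917] jaw 114.4 z [ 0.  0. -1.] F [ 0.5  0.7 -0.9] M [ 0.13 -0.   -0.05] w 87.0 0.0 q7 2.21
-> shift mm [ 0.5 -1.6 90.7] turn -0.13
```

View pics/c3.png

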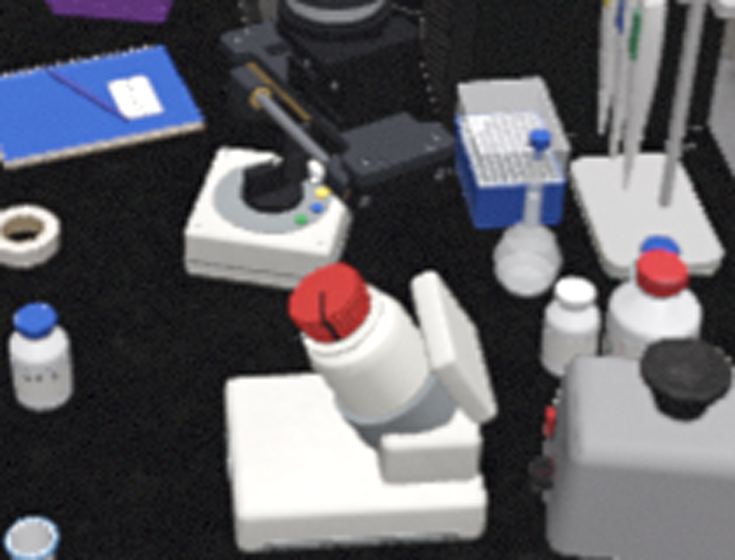

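Crop: gripper hangs clear above the cap at (330,300), and its mark still faces -y. Now down and grip.

```bash
python3 -m crank '[{"tx":0,"ty":0,"tz":30,"turn":0},{"tx":0,"ty":0,"tz":60,"turn":0},{"tx":0,"ty":0,"tz":80,"turn":0},{"tx":0,"ty":0,"tz":90,"turn":0},{"tx":0,"ty":0,"tz":90,"turn":0}]' 87 25
python3 -m crank '[{"tx":0,"ty":0,"tz":0,"turn":0},{"tx":0,"ty":0,"tz":0,"turn":0},{"tx":0,"ty":0,"tz":0,"turn":0},{"tx":0,"ty":0,"tz":0,"turn":0},{"tx":0,"ty":0,"tz":0,"turn":0}]' 40 25
python3 -c "
from h import *
plan([.620,-.106,.201],65)"
```

```text
time: 4.3
position: [0.6197, -0.1046, 0.2014]
tool_rot: [0.664, -3.07, -0.0]
ft_force: [-1.2, 0.1, 0.6]
grip_width: 0.999
grip_force: 0.0
time: 4.92
position: [0.6206, -0.1062, 0.2022]
tool_rot: [-0.662, 3.069, -0.004]
ft_force: [3.1, -2.8, 0.5]
grip_width: 0.667
grip_force: 24.6
t 4.92 pos [ 0.6206 -0.1062  0.2022] jaw 114.4 z [ 0.003 -0.002 -1.   ] F [ 3.1 -2.8  0.5] M [-0.94 -0.74 -0.06] w 58.0 24.6 q7 2.22
-> shift mm [0.4 0.4 1.2] turn 9.87
```

Gripped at 58 mm. Turn clockwise 50°.

```bash
python3 -m crank '[{"tx":0,"ty":0,"tz":0,"turn":2},{"tx":0,"ty":0,"tz":0,"turn":4},{"tx":0,"ty":0,"tz":0,"turn":6},{"tx":0,"ty":0,"tz":0,"turn":8},{"tx":0,"ty":0,"tz":0,"turn":10}]'
python3 - <<'E'
from h import *
plan([.620,-.106,.201],65)
for n in ("side","top"):
    im,d=ctrl.get_image(n)
    if n=="side": cv2.imwrite("pics/c4.png",cv2.resize(im[200:300,240:360,::-1],None,fx=5,fy=5,interpolation=cv2.INTER_CUBIC))
    for q in ("cap_mark","collar_tab"): print(n,q,[(np.round(r["xyz"],3).tolist(),round(r["confidence"],2)) for r in ctrl.mark_of(n,q)])
E
```

```text
time: 5.55
position: [0.6198, -0.1047, 0.2026]
tool_rot: [0.702, 3.061, 0.002]
ft_force: [-4.1, -2.7, 9.3]
grip_width: 0.66
grip_force: 27.0
t 5.55 pos [ 0.6198 -0.1047  0.2026] jaw 64.2 z [ 0.001  0.001 -1.   ] F [-4.1 -2.7  9.3] M [0.63 0.34 0.84] w 57.4 27.0 q7 1.38
-> shift mm [-0.7 -1.1  1.6] turn -0.17
side cap_mark [([0.597, -0.127, 0.188], 0.56)]
side collar_tab [([0.6, -0.107, 0.152], 0.87), ([0.39, -0.178, -0.003], 0.35)]
top cap_mark [([0.596, -0.13, 0.193], 0.61)]
top collar_tab [([0.6, -0.109, 0.15], 0.5)]
```

View pics/c4.png

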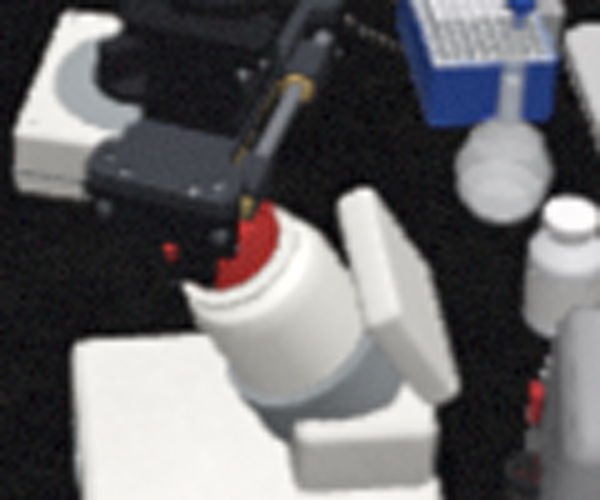

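The gripper hides the cap mark in the crop. The networks place it about 45° short of the tab, so I'll do another stroke.

```bash
python3 -m crank '[{"tx":0,"ty":0,"tz":0,"turn":0},{"tx":0,"ty":0,"tz":0,"turn":0},{"tx":0,"ty":0,"tz":-20,"turn":0},{"tx":0,"ty":0,"tz":-20,"turn":0}]' 80 25
python3 -m crank '[{"tx":0,"ty":0,"tz":0,"turn":-2},{"tx":0,"ty":0,"tz":0,"turn":-4},{"tx":0,"ty":0,"tz":0,"turn":-6},{"tx":0,"ty":0,"tz":0,"turn":-8},{"tx":0,"ty":0,"tz":0,"turn":-10}]'
python3 - <<'E'
from h import *
plan([.620,-.106,.201],115)
for n in ("side","top"):
    im,d=ctrl.get_image(n)
    for q in ("cap_mark","collar_tab"): print(n,q,[(np.round(r["xyz"],3).tolist(),round(r["confidence"],2)) for r in ctrl.mark_of(n,q)])
E
```

```text
time: 6.35
position: [0.621, -0.1046, 0.2239]
tool_rot: [0.694, 3.06, 0.001]
ft_force: [1.1, -0.3, -0.3]
grip_width: 0.91
grip_force: 0.0
time: 6.98
position: [0.6198, -0.1044, 0.2217]
tool_rot: [-0.674, 3.068, 0.0]
ft_force: [-0.3, -0.0, 0.2]
grip_width: 0.916
grip_force: 0.0
t 6.97 pos [ 0.6198 -0.1044  0.2217] jaw 114.8 z [ 0.  0. -1.] F [-0.3 -0.   0.2] M [0.09 0.01 0.01] w 79.7 0.0 q7 2.23
-> shift mm [ 0.5 -1.5 20.7] turn -0.05
side cap_mark [([0.6, -0.123, 0.187], 0.85)]
side collar_tab [([0.596, -0.104, 0.152], 0.92), ([0.372, 0.216, 0.006], 0.45)]
top cap_mark [([0.598, -0.128, 0.194], 0.51)]
top collar_tab [([0.6, -0.108, 0.153], 0.67)]
```

```bash
python3 -m crank '[{"tx":0,"ty":0,"tz":21,"turn":0},{"tx":0,"ty":0,"tz":21,"turn":0},{"tx":0,"ty":0,"tz":21,"turn":0}]' 80 25
python3 -m crank '[{"tx":0,"ty":0,"tz":0,"turn":0},{"tx":0,"ty":0,"tz":0,"turn":0},{"tx":0,"ty":0,"tz":0,"turn":0},{"tx":0,"ty":0,"tz":0,"turn":0},{"tx":0,"ty":0,"tz":0,"turn":0}]' 40 25
python3 -m crank '[{"tx":0,"ty":0,"tz":0,"turn":2},{"tx":0,"ty":0,"tz":0,"turn":4},{"tx":0,"ty":0,"tz":0,"turn":6},{"tx":0,"ty":0,"tz":0,"turn":8},{"tx":0,"ty":0,"tz":0,"turn":10}]'
python3 -c "
from h import *
plan([.620,-.106,.201],65)"
python3 -m crank '[{"tx":0,"ty":0,"tz":0,"turn":0},{"tx":0,"ty":0,"tz":0,"turn":0},{"tx":0,"ty":0,"tz":-20,"turn":0},{"tx":0,"ty":0,"tz":-20,"turn":0}]' 80 25
python3 -m crank '[{"tx":0,"ty":0,"tz":0,"turn":-2},{"tx":0,"ty":0,"tz":0,"turn":-4},{"tx":0,"ty":0,"tz":0,"turn":-6},{"tx":0,"ty":0,"tz":0,"turn":-8},{"tx":0,"ty":0,"tz":0,"turn":-10}]'
python3 - <<'E'
from h import *
plan([.620,-.106,.201],115)
for n in ("side","top"):
    im,d=ctrl.get_image(n)
    if n=="side": cv2.imwrite("pics/c5.png",cv2.resize(im[200:300,240:360,::-1],None,fx=5,fy=5,interpolation=cv2.INTER_CUBIC))
    for q in ("cap_mark","collar_tab"): print(n,q,[(np.round(r["xyz"],3).tolist(),round(r["confidence"],2)) for r in ctrl.mark_of(n,q)])
E
```

```text
time: 7.65
position: [0.6199, -0.1046, 0.2011]
tool_rot: [-0.663, 3.07, -0.0]
ft_force: [-1.0, -0.1, 1.1]
grip_width: 0.917
grip_force: 0.0
time: 8.28
position: [0.6204, -0.1064, 0.2015]
tool_rot: [-0.662, 3.069, -0.004]
ft_force: [1.1, -5.3, 4.3]
grip_width: 0.67
grip_force: 25.1
time: 8.9
position: [0.6201, -0.1046, 0.2012]
tool_rot: [0.702, 3.061, 0.002]
ft_force: [-0.5, -3.0, 5.2]
grip_width: 0.666
grip_force: 26.8
t 8.9 pos [ 0.6201 -0.1046  0.2012] jaw 64.2 z [ 0.001  0.001 -1.   ] F [-0.5 -3.   5.2] M [ 0.32 -0.25  0.95] w 57.9 26.8 q7 1.38
-> shift mm [-0.5 -1.3  0.2] turn -0.17
time: 9.4
position: [0.621, -0.1039, 0.2226]
tool_rot: [0.692, 3.061, 0.002]
ft_force: [-0.0, -0.1, 0.8]
grip_width: 0.905
grip_force: 0.0
time: 10.02
position: [0.6198, -0.104, 0.2205]
tool_rot: [-0.675, 3.068, 0.001]
ft_force: [0.6, -0.0, -0.3]
grip_width: 0.922
grip_force: 0.0
t 10.03 pos [ 0.6198 -0.104   0.2205] jaw 114.8 z [ 0.     0.001 -1.   ] F [ 0.6 -0.  -0.3] M [ 0.07  0.08 -0.01] w 80.2 0.0 q7 2.23
-> shift mm [ 0.7 -1.9 19.5] turn -0.04
side cap_mark [([0.59, -0.113, 0.185], 0.7), ([0.604, 0.195, 0.1], 0.69)]
side collar_tab [([0.596, -0.103, 0.152], 0.61), ([0.602, 0.194, 0.099], 0.31)]
top cap_mark [([0.59, -0.114, 0.19], 0.54), ([0.644, 0.21, 0.06], 0.39)]
top collar_tab [([0.598, -0.106, 0.15], 0.6)]
```

View pics/c5.png

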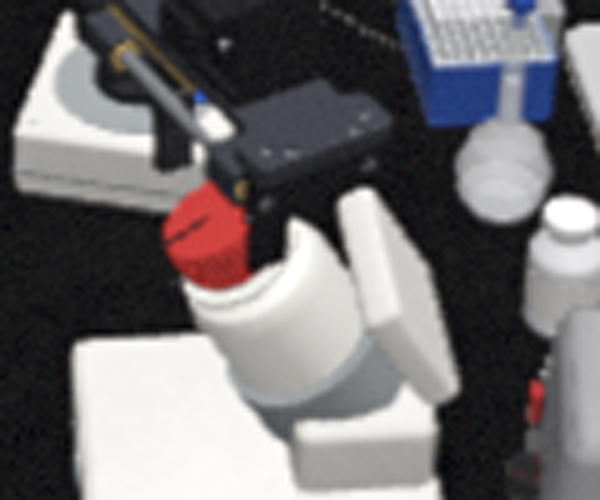

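The cap's line (165,240→210,218) now points almost at the front, about 16° left by the networks. One more stroke to the stop.

```bash
python3 -m crank '[{"tx":0,"ty":0,"tz":20,"turn":0},{"tx":0,"ty":0,"tz":20,"turn":0},{"tx":0,"ty":0,"tz":20,"turn":0}]' 80 25
python3 -m crank '[{"tx":0,"ty":0,"tz":0,"turn":0},{"tx":0,"ty":0,"tz":0,"turn":0},{"tx":0,"ty":0,"tz":0,"turn":0},{"tx":0,"ty":0,"tz":0,"turn":0},{"tx":0,"ty":0,"tz":0,"turn":0}]' 40 25
python3 -m crank '[{"tx":0,"ty":0,"tz":0,"turn":2},{"tx":0,"ty":0,"tz":0,"turn":4},{"tx":0,"ty":0,"tz":0,"turn":5},{"tx":0,"ty":0,"tz":0,"turn":6},{"tx":0,"ty":0,"tz":0,"turn":7}]'
python3 -c "
from h import *
plan([.620,-.106,.201],65)"
python3 -m crank '[{"tx":0,"ty":0,"tz":0,"turn":1},{"tx":0,"ty":0,"tz":0,"turn":2},{"tx":0,"ty":0,"tz":0,"turn":3},{"tx":0,"ty":0,"tz":0,"turn":3}]'
python3 -c "
from h import *
plan([.620,-.106,.201],65)"
python3 -m crank '[{"tx":0,"ty":0,"tz":0,"turn":0},{"tx":0,"ty":0,"tz":0,"turn":0},{"tx":0,"ty":0,"tz":-30,"turn":0},{"tx":0,"ty":0,"tz":-60,"turn":0},{"tx":0,"ty":0,"tz":-90,"turn":0}]' 80 25
python3 - <<'E'
from h import *
plan([.605,.195,.20],112)
for n in ("side","top"):
    im,d=ctrl.get_image(n)
    if n=="side": cv2.imwrite("pics/c6.png",cv2.resize(im[200:300,240:360,::-1],None,fx=5,fy=5,interpolation=cv2.INTER_CUBIC))
    for q in ("cap_mark","collar_tab"): print(n,q,[(np.round(r["xyz"],3).tolist(),round(r["confidence"],2)) for r in ctrl.mark_of(n,q)])
E
```

```text
time: 10.7
position: [0.6195, -0.1046, 0.2]
tool_rot: [0.664, -3.07, -0.0]
ft_force: [-0.1, 0.1, -0.9]
grip_width: 0.917
grip_force: 0.0
time: 11.32
position: [0.6202, -0.1064, 0.2014]
tool_rot: [-0.662, 3.069, -0.004]
ft_force: [0.4, -6.5, 4.2]
grip_width: 0.664
grip_force: 25.1
time: 11.95
position: [0.6217, -0.1057, 0.2014]
tool_rot: [0.289, 3.123, -0.003]
ft_force: [3.3, -5.6, 1.8]
grip_width: 0.647
grip_force: 24.9
t 11.95 pos [ 0.6217 -0.1057  0.2014] jaw 79.4 z [ 0.005 -0.003 -1.   ] F [ 3.3 -5.6  1.8] M [-1.03 -0.53  1.13] w 56.3 24.9 q7 1.64
-> shift mm [ 1.6 -0.6  0.4] turn 2.88
time: 12.45
position: [0.6208, -0.1053, 0.202]
tool_rot: [0.692, 3.061, -0.001]
ft_force: [0.9, -5.0, 4.5]
grip_width: 0.67
grip_force: 25.3
t 12.45 pos [ 0.6208 -0.1053  0.202 ] jaw 64.5 z [ 0.003 -0.001 -1.   ] F [ 0.9 -5.   4.5] M [-0.74 -0.32  0.99] w 58.3 25.3 q7 1.39
-> shift mm [ 0.4 -1.   1. ] turn -0.09
time: 13.08
position: [0.6193, -0.1027, 0.2903]
tool_rot: [-0.693, -3.062, -0.003]
ft_force: [0.9, -0.2, -0.0]
grip_width: 0.915
grip_force: 0.0
t 13.07 pos [ 0.6193 -0.1027  0.2903] jaw 64.5 z [-0.002  0.002 -1.   ] F [ 0.9 -0.2 -0. ] M [ 0.02 -0.02 -0.  ] w 79.6 0.0 q7 1.37
-> shift mm [140.7 262.5  91.1] turn -9.5
side cap_mark [([0.59, -0.105, 0.187], 0.89), ([0.392, -0.178, -0.003], 0.55)]
side collar_tab [([0.598, -0.103, 0.15], 0.76)]
top cap_mark [([0.589, -0.109, 0.19], 0.66)]
top collar_tab [([0.599, -0.104, 0.149], 0.97)]
```

View pics/c6.png

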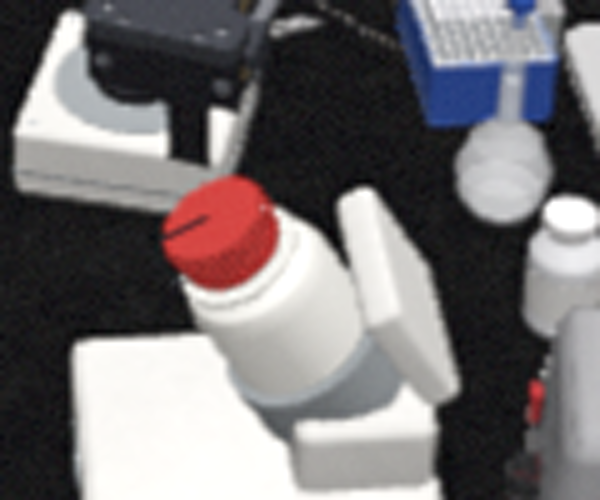

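```bash
python3 - <<'E'
from h import *
for n in ("side","top"):
    im,d=ctrl.get_image(n); m=ctrl.camera_model(n); r=R.from_rotvec(m["orientation"]).inv()
    proj=lambda P:cv2.projectPoints(r.apply(np.atleast_2d(P)-m["origin"]),np.zeros(3),np.zeros(3),m["intrinsics"],m["dist_coeffs"])[0][:,0]
    c=np.array([.615,-.106,.2005]); t=np.array([-.866,0,-.5]); 
    pc=proj(c)[0].astype(int)
    hsv=cv2.cvtColor(im,cv2.COLOR_RGB2HSV).astype(int)
    red=(((hsv[...,0]<10)|(hsv[...,0]>170))&(hsv[...,1]>120)).astype(np.uint8)
    sub=np.zeros_like(red); sub[pc[1]-25:pc[1]+25,pc[0]-25:pc[0]+25]=1; red*=sub
    hull=np.zeros_like(red); cv2.fillConvexPoly(hull,cv2.convexHull(np.argwhere(red)[:,::-1].astype(np.int32)),1)
    g=im.astype(int).max(2); k=(hull>0)&(g<np.median(g[red>0])*.62)
    ys,xs=np.nonzero(k); print(n,"pc",proj(c)[0].round(1),"dark n",len(xs))
    pts=np.c_[xs,ys]; 
    # back-project to top-face plane -> angle
    nrm=np.array([-.5,0,.866]); u=cv2.undistortPoints(pts.reshape(-1,1,2).astype(float),m["intrinsics"],m["dist_coeffs"])[:,0]
    ray=R.from_rotvec(m["orientation"]).apply(np.c_[u,np.ones(len(u))]); s=((c-m["origin"])@nrm)/(ray@nrm)
    P=m["origin"]+ray*s[:,None]-c; a=P@t; b=P[:,1]; kk=np.hypot(a,b)<.030
    q=np.c_[a,b][kk]; q0=q.mean(0); v=np.linalg.svd(q-q0)[2][0]; v*=np.sign(v[0])
    print(" in-plane pts mm",(q*1000).round(0).astype(int).tolist()," line dir deg (+ = toward +y)",np.degrees(np.arctan2(v[1],v[0])).round(1),"centroid",(q0*1000).round(1))
E
```

```text
side pc [281.8 243. ] dark n 25
 in-plane pts mm [[-24, 16], [-29, 9], [8, 1], [28, 10], [14, 1], [28, 7], [20, 1], [29, 3], [26, 1], [29, -1], [30, -4]]  line dir deg (+ = toward +y) -10.3 centroid [14.5  4.2]
top pc [359.9 167.6] dark n 24
 in-plane pts mm [[-25, -16], [-23, 11], [-23, 7], [-19, 4], [-19, 1], [-16, -6], [-12, -13], [-12, -16], [-8, -20], [-8, -23], [5, -1], [8, -1], [12, -1], [15, -1], [18, -1], [22, -2], [25, -2]]  line dir deg (+ = toward +y) 4.9 centroid [-3.5 -4.7]
```

The line pixels back-project to 0° (side) and -2° (top) from the tab, and the gripper slipped at the stop, so the cap is home. On to the dial.

```bash
python3 -c "
from h import *
plan([.604,.195,.20],113.9)"
python3 -m crank '[{"tx":28,"ty":53,"tz":0,"turn":-2},{"tx":56,"ty":105,"tz":0,"turn":-4},{"tx":84,"ty":158,"tz":0,"turn":-6},{"tx":112,"ty":210,"tz":0,"turn":-8},{"tx":140,"ty":262,"tz":10,"turn":-9.9}]' 60
python3 -c "
from h import *
plan([.604,.195,.12],113.9)"
```

```text
t 13.47 pos [ 0.6191 -0.104   0.2889] jaw 64.4 z [-0.003  0.001 -1.   ] F [-1.   0.   0.1] M [ 0.03 -0.    0.06] w 80.2 0.0 q7 1.37
-> shift mm [142.4 263.3  89.2] turn -9.89
time: 14.1
position: [0.6063, 0.1941, 0.2805]
tool_rot: [-0.659, 3.071, 0.001]
ft_force: [1.0, -0.4, -0.3]
grip_width: 0.691
grip_force: 0.0
t 14.1 pos [0.6063 0.1941 0.2805] jaw 114.2 z [ 0.     0.001 -1.   ] F [ 1.  -0.4 -0.3] M [ 0.07 -0.03 -0.01] w 60.1 0.0 q7 1.71
-> shift mm [  1.8   1.7 160.5] turn 0.07
```

```bash
python3 -m crank '[{"tx":2,"ty":1,"tz":55,"turn":0},{"tx":2,"ty":1,"tz":110,"turn":0},{"tx":2,"ty":1,"tz":160,"turn":0},{"tx":2,"ty":1,"tz":188,"turn":0},{"tx":2,"ty":1,"tz":188,"turn":0}]'
python3 -c "
from h import *
plan([.604,.195,.0915],113.9)"
python3 -m crank '[{"tx":0,"ty":0,"tz":0,"turn":0},{"tx":0,"ty":0,"tz":0,"turn":0},{"tx":0,"ty":0,"tz":0,"turn":0},{"tx":0,"ty":0,"tz":0,"turn":0},{"tx":0,"ty":0,"tz":0,"turn":0}]' 5 20
python3 -c "
from h import *
plan([.604,.195,.0915],27.9)"
```

```text
time: 14.72
position: [0.6027, 0.1917, 0.09]
tool_rot: [0.65, -3.069, 0.001]
ft_force: [0.1, 0.5, 0.7]
grip_width: 0.691
grip_force: 0.0
t 14.72 pos [0.6027 0.1917 0.09  ] jaw 113.9 z [-0.004 -0.002 -1.   ] F [0.1 0.5 0.7] M [0.02 0.05 0.  ] w 60.1 0.0 q7 1.74
-> shift mm [-2.5  2.5 -1.5] turn 0.0
time: 15.35
position: [0.6039, 0.1939, 0.0928]
tool_rot: [-0.651, 3.073, 0.004]
ft_force: [-2.1, 6.1, 1.0]
grip_width: 0.205
grip_force: 3.0
t 15.35 pos [0.6039 0.1939 0.0928] jaw 113.9 z [-0.001  0.003 -1.   ] F [-2.1  6.1  1. ] M [ 1.33  0.42 -0.01] w 17.9 3.0 q7 1.74
-> shift mm [-0.5  1.   1.3] turn 17.21
```

Closed on the bar (17.9 mm). Let the force build, then turn 86° clockwise.

```bash
python3 -m crank '[{"tx":0,"ty":0,"tz":0,"turn":0},{"tx":0,"ty":0,"tz":0,"turn":1},{"tx":0,"ty":0,"tz":0,"turn":3},{"tx":0,"ty":0,"tz":0,"turn":5},{"tx":0,"ty":0,"tz":0,"turn":7}]'
python3 -m crank '[{"tx":0,"ty":0,"tz":0,"turn":2},{"tx":0,"ty":0,"tz":0,"turn":4},{"tx":0,"ty":0,"tz":0,"turn":6},{"tx":0,"ty":0,"tz":0,"turn":8},{"tx":0,"ty":0,"tz":0,"turn":10}]'
python3 -m crank '[{"tx":0,"ty":0,"tz":0,"turn":0.2},{"tx":0,"ty":0,"tz":0,"turn":0.2},{"tx":0,"ty":0,"tz":0,"turn":0.2}]'
python3 - <<'E'
from h import *
plan([.604,.195,.0915],27.9)
for n in ("side","top"):
    ctrl.get_image(n)
    print(n,[(np.round(r["xyz"],3).tolist(),round(r["confidence"],2)) for r in ctrl.mark_of(n,"dial_pointer")])
E
```

```text
time: 15.98
position: [0.6034, 0.1961, 0.0929]
tool_rot: [-0.308, -3.125, -0.007]
ft_force: [-2.7, 7.1, 1.7]
grip_width: 0.178
grip_force: 20.0
time: 16.6
position: [0.6044, 0.1975, 0.0929]
tool_rot: [-1.599, -2.703, -0.009]
ft_force: [1.1, 8.5, -2.8]
grip_width: 0.183
grip_force: 20.0
time: 16.98
position: [0.6044, 0.1975, 0.0929]
tool_rot: [-1.614, -2.693, -0.009]
ft_force: [1.2, 9.5, -1.7]
grip_width: 0.182
grip_force: 20.0
t 16.98 pos [0.6044 0.1975 0.0929] jaw 28.1 z [ 0.002  0.006 -1.   ] F [ 1.2  9.5 -1.7] M [ 1.9  -0.19  0.04] w 15.8 20.0 q7 0.33
-> shift mm [-2.  -1.6  1.4] turn 0.04
side [([0.621, 0.158, 0.063], 0.73), ([0.51, 0.689, 0.059], 0.55)]
top [([0.506, 0.69, 0.059], 0.72), ([0.387, -0.176, 0.0], 0.29)]
```

```bash
python3 -m crank '[{"tx":0,"ty":0,"tz":0,"turn":0},{"tx":0,"ty":0,"tz":0,"turn":0},{"tx":0,"ty":0,"tz":0,"turn":0},{"tx":0,"ty":0,"tz":-20,"turn":0},{"tx":0,"ty":0,"tz":-60,"turn":0}]' 60
python3 -m crank '[{"tx":0,"ty":60,"tz":-50,"turn":0},{"tx":0,"ty":0,"tz":-100,"turn":0},{"tx":-60,"ty":0,"tz":-130,"turn":0},{"tx":-120,"ty":0,"tz":-130,"turn":0},{"tx":-120,"ty":0,"tz":-130,"turn":0}]'
python3 - <<'E'
from h import *
plan([.604,.195,.0915],27.9)
for n in ("side","top"):
    im,d=ctrl.get_image(n)
    for q in ("dial_pointer","dial_grip","cap_mark","white_bottle","tape","cup"): print(n,q,[(np.round(r["xyz"],3).tolist(),round(r["confidence"],2)) for r in ctrl.mark_of(n,q)])
    f=lambda x,y,w:cv2.resize(im[y-w:y+w,x-w:x+w,::-1],(400,400),interpolation=cv2.INTER_CUBIC)
    if n=="side": a=f(268,220,28)
    else: cv2.imwrite("pics/c7.png",np.hstack([f(268,183,28),a]))
E
```

```text
time: 17.8
position: [0.6034, 0.1916, 0.1528]
tool_rot: [-1.62, -2.69, 0.004]
ft_force: [0.8, -0.0, 0.3]
grip_width: 0.645
grip_force: 0.0
time: 18.42
position: [0.6622, 0.0782, 0.2856]
tool_rot: [1.631, 2.679, -0.001]
ft_force: [-0.6, -0.1, 0.2]
grip_width: 0.687
grip_force: 0.0
t 18.43 pos [0.6622 0.0782 0.2856] jaw 27.3 z [ 0.004 -0.004 -1.   ] F [-0.6 -0.1  0.2] M [-0.05  0.    0.01] w 59.8 0.0 q7 0.48
-> shift mm [131.5   1.5 193.4] turn -0.11
side dial_pointer [([0.509, 0.688, 0.063], 0.5)]
side dial_grip [([0.472, 0.664, 0.095], 0.67), ([0.603, 0.196, 0.098], 0.62)]
side cap_mark [([0.59, -0.106, 0.186], 0.71)]
side white_bottle [([0.389, 0.016, 0.004], 0.66)]
side tape [([0.369, 0.215, 0.006], 0.7)]
side cup [([0.392, -0.178, -0.005], 0.77)]
top dial_pointer [([0.506, 0.689, 0.061], 0.58), ([0.628, 0.156, 0.059], 0.55)]
top dial_grip [([0.47, 0.666, 0.095], 0.8), ([0.605, 0.2, 0.097], 0.52)]
top cap_mark [([0.589, -0.109, 0.189], 0.59)]
top white_bottle []
top tape [([0.37, 0.213, -0.002], 0.49)]
top cup [([0.389, -0.176, -0.003], 0.64)]
```

View pics/c7.png

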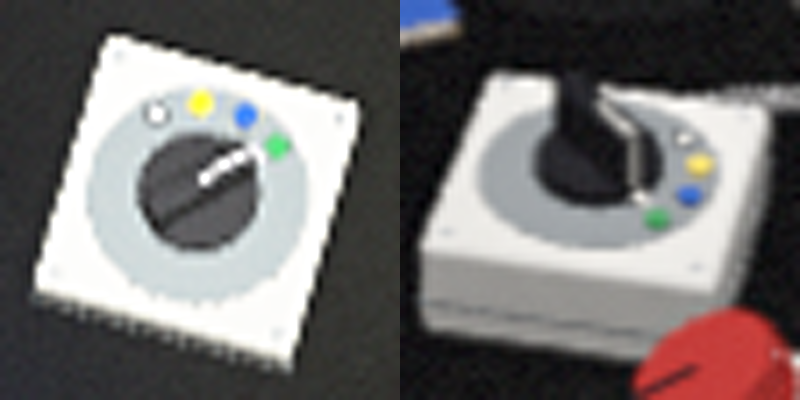

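The pointer tip (258,152) is in line with the green mark (277,147), and the cap line still points at the tab. The bystanders the cameras report haven't moved.

```bash
python3 -c "
from bench import ctrl
print(ctrl.close_job())"
```

```text
the job is handed in; nothing more can be done
None
```

The red cap is screwed home to its stop, the selector rests at the green mark, the bystanders were left undisturbed, and the job is handed in at about 19 s; the hand-in call gave no verdict.

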